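# Close the mosaic chip jars and clear the bench

## Robot

A 6-joint arm with a two-finger parallel gripper is mounted at the origin on the work surface. World frame = base frame: x ahead of the robot, y to its left, z up, the work surface at z = 0. Lengths are in m, angles in rad, forces in N, time in s.
With the tool pointing down it reaches from about 0.375 to 0.9 m from the base axis. Payload 3.1 kg.
Tool frame: the origin (TCP) lies midway between the tips of the shut fingers; the grasp point (between the pads) lies 19 mm behind it (manip.grasp_offset is the distance from the TCP to the grasp point, in m); z points along the fingers, y is the line along which they close (so a half turn about z gives the same grasp; the last joint's range is limited). The gripper opens to 85 mm and grips with 20 to 120 N. Pads are 22 mm wide; open, the fingers measure 114 mm over their backs; the gripper's body (76 mm by 85 mm) begins 54 mm behind the grasp point. The pads swing forward as they close: fully open they stand 13 mm farther back than shut.
Start: joints at [-1.498, 0.527, 1.433, -0, 1.181, -0.178], TCP at [0.156, -0.605, 0.231] pointing down, gripper open.
Joint ranges: [-3.08, 3.08], [-0.75, 2.2], [0.22, 2.44], [-1.43, 4.57], [0, 2.65], [-2.85, 2.85]. Speed limits (rad/s): [2.79, 2.79, 3.14, 3.14, 3.14, 3.14].

## Interface

Orientations are given as a unit quaternion [x, y, z, w].
In Python, from station import sensors, cams, order, manip gives the robot as it stands.
- The arm moves only by the tool move_arm, never from a script. Its argument "targets" is a list of rows, each an object of numbers: "dx", "dy", "dz": the shift along the world's x, y, z normalised to -1 to 1, where 1 is 25 mm; "rx", "ry", "rz": the turn, a rotation vector about the world's x, y, z normalised to -1 to 1, where 1 is 30 degrees. A call has exactly 10 rows; each row shifts and turns the commanded pose from where the row before left it; what a row does not reach is not made up. A row lasts 1/8 s, in which the tool goes at most 62.5 mm and 10.7 degrees, less where a joint would pass 70% of its speed; a pose out of reach is approached as far as the arm can. A call with a number of a shift or a turn outside -1 to 1 is refused whole. A call with a gripper value outside its range is refused whole. "claw" is the opening in per cent of the stroke, from 0 (shut) to 100 (fully open), set as the call begins (left out, the last holds). The fingers move at their own pace and stop on an object; "newtons" is the grip in N (left out, the last holds). Time passes only in rows, so rows that do not move let the fingers close, or fill a call up. It gives the time, the measured TCP pose, the force, the opening and the grip force at its end, in the units of the state.
- sensors.sense(): the state, without advancing time (a new reading comes with each control period).
- cams.snapshot(name): name is "scene" or "top" or "wrist"; returns the picture (400x640x3 uint8, red, green, blue); there is no depth.
- cams.camera_model(name): a dict with "fx", "fy", "cx", "cy" (pixels), "distortion" ([k1, k2, p1, p2, k3] as OpenCV has them; the pictures are not rectified), "extrinsics" (4x4, takes a point from world to camera coordinates). Camera axes: x right, y down, z forward; pixel columns grow to the right and rows downward; lengths in m; the calibration is good to about 2 mm. A picture is of the moment at which its call begins: read the wrist's pose just before it. camera_model takes no time and is no camera call; for the wrist camera it gives the pose at the moment of the call.
- order.sign_off(): hands the job in; it is judged then, once.
The state is a dict: "t": time; "q": joint angles; "qd": joint speeds; "tau": joint torques, N m; "tcp_pos": TCP position; "tool_rot": TCP orientation; "force": force on the tool from outside, world axes, zero at the start; "ft_torque": the same for the moment, N m; "finger_gap": opening from 0.0 (shut) to 1.0 (fully open); "gripper_force": force on a finger pad.
Only numpy, scipy, OpenCV 4.12 (cv2) and the standard library are available. Lean on these libraries where they do the work, as an engineer would, in place of code of your own. Each camera call takes 0.05 s, during which the arm holds its last target. There are 200 camera calls.

## Task

Pack up the mosaic bench: put each of the three bamboo lids on the jar it fits, seated flat on the rim with its plug in the mouth, leaving the jars standing where they are. Drop the used-up glue bottle into the waste bin through its push flap, so that the flap shuts again over it.

Things in the scene. Friction and masses are not known exactly. Their poses are not given: they have to be found in the camera images.
- lid_large (a point): The biggest of three loose bamboo lids: flat disc 64 mm across and 14 mm thick, under it a plug 10 mm deep, 52 mm across at the disc and tapering to 40 mm at its foot. Lies plug down, 24 mm high in all. The point is its centre, half-way up (12 mm above the plug's foot, 2 mm above the disc's underside); z up.
- lid_medium (a point): The middle of three loose bamboo lids: flat disc 52 mm across and 14 mm thick, under it a plug 10 mm deep, 40 mm across at the disc and tapering to 28 mm at its foot. Lies plug down, 24 mm high in all. The point is its centre, half-way up (12 mm above the plug's foot, 2 mm above the disc's underside); z up.
- lid_small (a point): The smallest of three loose bamboo lids: flat disc 40 mm across and 14 mm thick, under it a plug 10 mm deep, 28 mm across at the disc and tapering to 16 mm at its foot. Lies plug down, 24 mm high in all. The point is its centre, half-way up (12 mm above the plug's foot, 2 mm above the disc's underside); z up.
- jar_large (a point): The biggest of three open, loose glass jars, full of mixed mosaic chips up to the neck: body 76 mm across, 75 mm high in all, neck 62 mm across outside and 16 mm tall, mouth 56 mm across inside. The point is the centre of the mouth, level with the rim; z up. Its own lid sits disc on rim, plug in the mouth with 2 mm of play all round, its centre then 2 mm above this point.
- jar_medium (a point): The middle of three open, loose glass jars, full of mixed mosaic chips up to the neck: body 64 mm across, 68 mm high in all, neck 50 mm across outside and 16 mm tall, mouth 44 mm across inside. The point is the centre of the mouth, level with the rim; z up. Its own lid sits disc on rim, plug in the mouth with 2 mm of play all round, its centre then 2 mm above this point.
- jar_small (a point): The smallest of three open, loose glass jars, full of mixed mosaic chips up to the neck: body 52 mm across, 60 mm high in all, neck 38 mm across outside and 16 mm tall, mouth 32 mm across inside. The point is the centre of the mouth, level with the rim; z up. Its own lid sits disc on rim, plug in the mouth with 2 mm of play all round, its centre then 2 mm above this point.
- glue_bottle (a point): Used-up white squeeze bottle of glue, loose and upright: round body 40 mm across up to 56 mm above its foot, then a shoulder, a 23 mm collar and a narrow nozzle, 86 mm high in all, about 40 g. The point is its centre, half-way up (43 mm above its foot); z points up to the nozzle.
- bin_mouth (a point): Fixed metal waste bin, black rim, 130 (x) x 160 (y) x 185 mm high. Point: centre of the opening in its top, level with the rim. The opening, 84 mm in x by 120 mm in y (axes turn with the bin), is shut by a grey flap hinged along its +x edge, swinging down inside when pushed (under 2 N); a light spring shuts it. A bottle pushed in until its foot is 60 mm below the rim, then let go, falls in.
- bin_flap (a joint): Angle of the bin's push flap: 0 shut, growing as its free end goes down into the bin, 1.35 rad at most.
Things that resemble listed ones, but are neither listed nor needed, are in the scene too. What is shaped like the part that bears lid_medium but black or red is not meant.

How it is judged:
At the end, for the whole second after the job is handed in: Each lid sits on its own jar, within 7 mm of the mouth's centre, disc on the rim within 4 mm, square within 0.1 rad; jars upright within 0.1 rad, within 60 mm of their start; the bottle inside the bin, centre over 100 mm below the rim; the flap within 0.12 rad of shut; all at rest (horizontal distance between lid_large and jar_large below 0.007 m and z of lid_large in the frame of jar_large between -0.002 and 0.006 m and angle between the z axis of lid_large and the z axis of jar_large, either way round below 0.1 rad and angle between each of jar_large, jar_medium, jar_small's own z axis and vertical below 0.1 rad and distance of each of jar_large, jar_medium, jar_small from where it was at the start of the episode below 0.06 m and linear speed of each of lidbody_large, lidbody_medium, lidbody_small below 0.02 m/s and horizontal distance between lid_medium and jar_medium below 0.007 m and z of lid_medium in the frame of jar_medium between -0.002 and 0.006 m and angle between the z axis of lid_medium and the z axis of jar_medium, either way round below 0.1 rad and horizontal distance between lid_small and jar_small below 0.007 m and z of lid_small in the frame of jar_small between -0.002 and 0.006 m and angle between the z axis of lid_small and the z axis of jar_small, either way round below 0.1 rad and z of glue_bottle in the frame of bin_mouth below -0.1 m and x of glue_bottle in the frame of bin_mouth between -0.065 and 0.065 m and y of glue_bottle in the frame of bin_mouth between -0.08 and 0.08 m and value of joint bin_flap below 0.12 rad and linear speed of gluebottle below 0.03 m/s); the robot touches nothing.
It fails at once if a jar is knocked over (tilted by more than 0.5 rad) (angle between any of jar_large, jar_medium, jar_small's own z axis and vertical above 0.5 rad).
It also fails if it takes over 102 s, if anything falls off the work surface, if the arm or the gripper's body presses on something with over 40 N, if the wrist force passes 120 N, or if a joint passes its speed limit or range.

## Working session

There is one attempt and no reset: what is moved stays moved. The work goes in short steps, Python scripts to look and compute and a tool call to move; the robot and the scene stay as the last step left them, time stands still between calls to the robot, and variables do not carry over. Pictures are saved under pics/ and viewed, at most 14 in all, crops included, and the job is handed in when it is done.

Besides the shell and the picture viewer there is one more tool, called after ">>>" as name(argument=value, ...), one argument or row to a line, values as JSON. move_arm: Moves the arm, as the interface text tells. Scaled input: -1 to 1 covers 25 mm each way for a shift and 30 degrees each way for a turn. Its arguments: {"type":"object","properties":{"targets":{"type":"array"},"claw":{"type":"number"},"newtons":{"type":"number"}},"required":["targets"]}

```bash
ls; mkdir -p pics
python3 - <<'E'
from station import sensors,cams,manip
import cv2
for n in ("scene","top"):
    cv2.imwrite(f"pics/{n}0.png",cams.snapshot(n)[:,:,::-1])
    m=cams.camera_model(n);print(n,m)
print(sensors.sense()); print(manip.grasp_offset)
E
```

```text
pics
scene {'fx': 380.85451305884266, 'fy': 380.85451305884266, 'cx': 324.27331640433545, 'cy': 194.9924614138079, 'distortion': array([-0.00170245,  0.        ,  0.        ,  0.        ,  0.        ]), 'extrinsics': array([[-0.79279937,  0.60923074,  0.01752322,  0.4041741 ],
       [ 0.40184107,  0.54410532, -0.73652777, -0.10367681],
       [-0.45824983, -0.57687721, -0.67618029,  1.28045684],
       [ 0.        ,  0.        ,  0.        ,  1.        ]])}
top {'fx': 377.4193357289575, 'fy': 377.4193357289575, 'cx': 314.7060555042543, 'cy': 199.28511393708422, 'distortion': array([-0.04468262,  0.        ,  0.        ,  0.        ,  0.        ]), 'extrinsics': array([[ 0.01498847, -0.99985406, -0.00819737, -0.01636828],
       [-0.98826362, -0.01356727, -0.15215435,  0.52883737],
       [ 0.15202093,  0.01038172, -0.98832275,  1.00799754],
       [ 0.        ,  0.        ,  0.        ,  1.        ]])}
{'t': 0.1, 'q': array([-1.49751978e+00,  5.28387356e-01,  1.43379226e+00,  1.83234155e-05,
        1.18140373e+00, -1.78478468e-01]), 'qd': array([-0.00200298, -0.00286398, -0.00400699, -0.00017784,  0.00032914,
        0.00071808]), 'tau': array([-4.14948954e-05, -4.43304777e+01, -1.78586876e+01, -3.36569074e-04,
        3.88103857e-03, -1.53800556e-05]), 'tcp_pos': array([ 0.15568794, -0.60462399,  0.23041703]), 'tool_rot': array([ 9.92087828e-01,  1.25541826e-01,  6.07927832e-05, -9.93525633e-04]), 'force': array([-0.16585956,  0.13256802, -0.84063278]), 'ft_torque': array([-0.00026161,  0.01408974, -0.00463707]), 'gripper_force': 0.0, 'finger_gap': 1.0028836648454424}
0.0187
```

View pics/scene0.png

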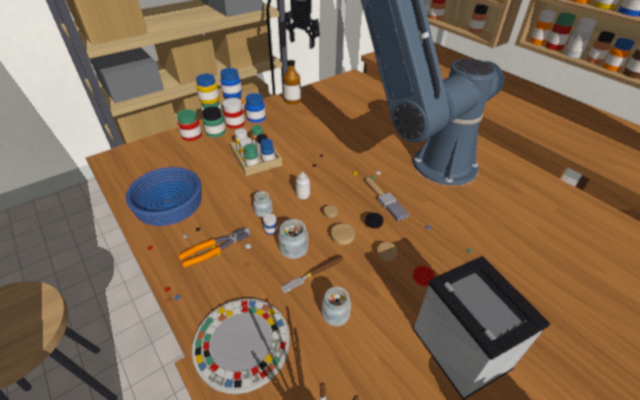

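View pics/top0.png

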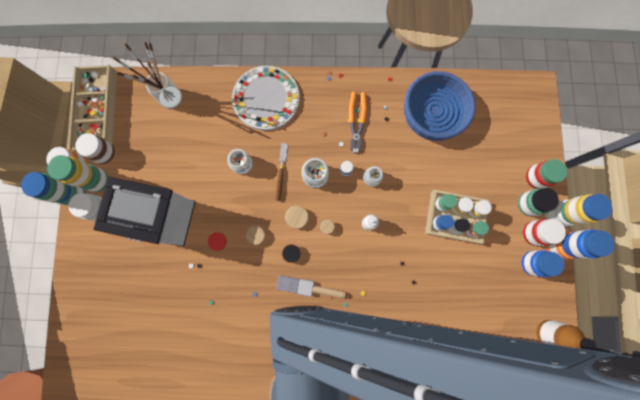

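The scene view shows the bamboo lids at about (343,233), (387,252) and (330,211), with black (374,220) and red (424,275) discs as decoys. The jars are at (336,305), (293,238) and (262,204), the bottle at (303,186) and the bin at (480,320). In the top view the same things are lids (297,217), (255,235) and (327,227), jars (239,161), (315,173) and (373,177), the bottle at (371,222) and the bin at (135,210).

Run:
```python
import cv2,numpy as np
t=cv2.imread("pics/top0.png");s=cv2.imread("pics/scene0.png")
a=cv2.resize(t[145:270,205:395],None,fx=4.2,fy=4.2,interpolation=cv2.INTER_CUBIC)
cv2.imwrite("pics/topc.png",a[:, :798])
b=cv2.resize(s[160:340,240:440],None,fx=3.3,fy=3.3,interpolation=cv2.INTER_CUBIC)
cv2.imwrite("pics/scenec.png",b)
```

```text
(no output)
```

View pics/topc.png

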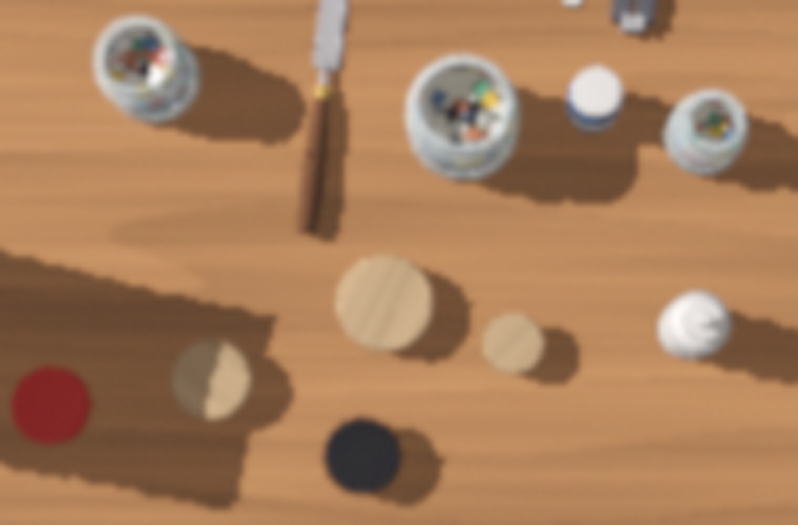

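View pics/scenec.png

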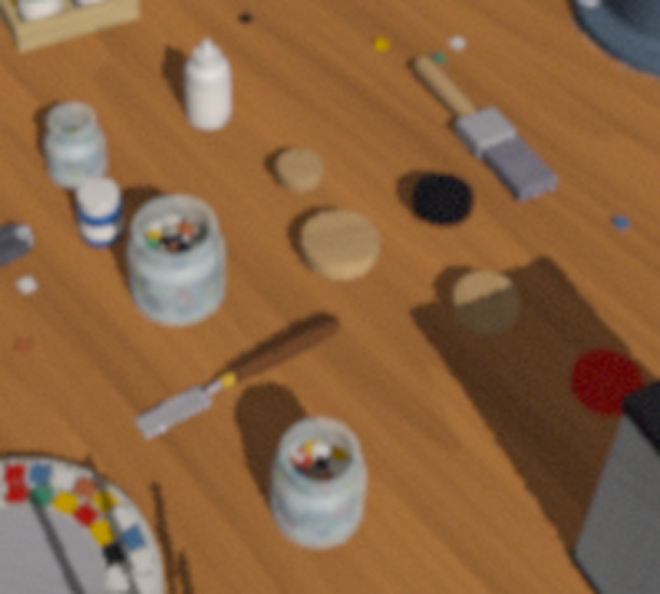

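The crops confirm the parts. The bamboo discs in the top crop, large (383,303), medium (211,380, half in the bin's shadow) and small (513,343), are the lids. The black (362,455) and red (51,404) discs have the medium's size but the wrong colour. The jar rims are medium (137,61), large (463,106) and small (712,122). The white-capped paint pot (595,90) is a bystander. I'll triangulate next.

```bash
cat > h.py <<'E'
import numpy as np,cv2
from station import cams,sensors
def ray(m,uv):
    K=np.array([[m['fx'],0,m['cx']],[0,m['fy'],m['cy']],[0,0,1.]])
    p=cv2.undistortPoints(np.array([[uv]],float),K,np.array(m['distortion'],float))[0,0]
    T=np.array(m['extrinsics']);R=T[:3,:3];d=R.T@np.array([p[0],p[1],1]);return -R.T@T[:3,3],d/np.linalg.norm(d)
def tri(rs):
    A=sum(np.eye(3)-np.outer(d,d) for o,d in rs);b=sum((np.eye(3)-np.outer(d,d))@o for o,d in rs)
    X=np.linalg.solve(A,b);e=max(np.linalg.norm((np.eye(3)-np.outer(d,d))@(X-o)) for o,d in rs);return X,e
def plane(m,uv,z):
    o,d=ray(m,uv);return o+d*(z-o[2])/d[2]
E
python3 - <<'E'
from h import *
mt,ms=cams.camera_model("top"),cams.camera_model("scene")
T=lambda p:(205+p[0]/4.2-.38,145+p[1]/4.2-.38)
S=lambda p:(240+p[0]/3.3-.35,160+p[1]/3.3-.35)
z=dict(lidL=.024,lidM=.024,lidS=.024,jarL=.075,jarM=.068,jarS=.06,bot=.086)
P=dict(lidL=((383,303),(341,238)),lidM=((211,380),(487,293)),lidS=((513,343),(300,163)),jarM=((137,61),(320,447)),jarL=((463,105),(174,228)),jarS=((712,122),(73,117)),bot=((712,323),(206,45)))
for k,(a,b) in P.items():
    X,e=tri([ray(mt,T(a)),ray(ms,S(b))]);print(k,X.round(4),round(e,4),plane(mt,T(a),z[k])[:2].round(4),plane(ms,S(b),z[k])[:2].round(4))
t=cv2.imread("pics/top0.png");s=cv2.imread("pics/scene0.png")
a=np.zeros((600,800,3),np.uint8)
a[:540,:480]=0
A=cv2.resize(t[165:250,85:205],None,fx=3.3,fy=3.3,interpolation=cv2.INTER_CUBIC)
B=cv2.resize(s[250:395,405:550],None,fx=2.7,fy=2.7,interpolation=cv2.INTER_CUBIC)
a[:A.shape[0],:A.shape[1]]=A;a[:B.shape[0],400:400+B.shape[1]]=B[:, :400]
cv2.imwrite("pics/bin.png",a[:400])
E
```

```text
lidL [0.4813 0.0441 0.0207] 0.0004 [0.4812 0.0436] [0.4831 0.0465]
lidM [0.4279 0.1574 0.0227] 0.0005 [0.4282 0.1568] [0.4285 0.1584]
lidS [ 0.4555 -0.043   0.0219] 0.0006 [ 0.4558 -0.0434] [ 0.4564 -0.0409]
jarM [0.6356 0.2069 0.0636] 0.0007 [0.6339 0.2064] [0.6379 0.2085]
jarL [ 0.6067 -0.0082  0.0686] 0.0001 [ 0.6053 -0.0083] [ 0.6097 -0.0031]
jarS [ 0.5997 -0.1716  0.0592] 0.0001 [ 0.5996 -0.1716] [ 0.6    -0.1708]
bot [ 0.4654 -0.1676  0.0756] 0.0007 [ 0.4649 -0.1665] [ 0.472  -0.1565]
```

View pics/bin.png

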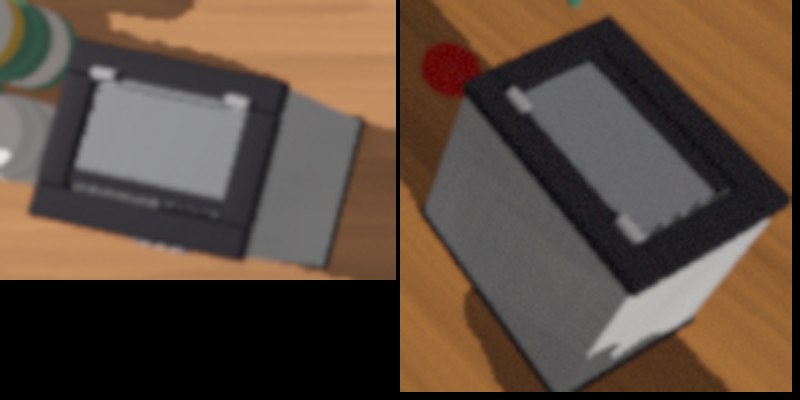

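The bin's hinge lugs are at (103,73) and (237,100) in the top crop, on the side away from the robot. So the bin's +x points away from the robot, with a small clockwise yaw. I'll move over the bottle.

>>> move_arm(
  targets=[
    {"dx":0.62,"dy":0.88},
    {"dx":0.62,"dy":0.88},
    {"dx":0.62,"dy":0.88},
    {"dx":0.62,"dy":0.88},
    {"dx":0.62,"dy":0.88},
    {"dx":0.62,"dy":0.88},
    {"dx":0.62,"dy":0.88},
    {"dx":0.62,"dy":0.88},
    {"dx":0.62,"dy":0.88},
    {"dx":0.62,"dy":0.88},
  ],
  claw=100,
)

```text
schema error: expected keys dx, dy, dz, rx, ry, rz
```

>>> move_arm(
  targets=[
    {"dx":0.62,"dy":0.88},
    {"dx":0.62,"dy":0.88},
    {"dx":0.62,"dy":0.88},
    {"dx":0.62,"dy":0.88},
    {"dx":0.62,"dy":0.88},
    {"dx":0.62,"dy":0.88},
    {"dx":0.62,"dy":0.88},
    {"dx":0.62,"dy":0.88},
    {"dx":0.62,"dy":0.88},
    {"dx":0.62,"dy":0.88},
  ],
)

```text
schema error: expected keys dx, dy, dz, rx, ry, rz
```

Run:
```python
from h import *
m=cams.camera_model("wrist");im=cams.snapshot("wrist")
cv2.imwrite("pics/w1.png",im[:,:,::-1])
T=np.array(m['extrinsics']);s=sensors.sense();print("cam",(-T[:3,:3].T@T[:3,3]).round(3),"axis",T[2,:3].round(3),m['fx'],s['tcp_pos'].round(4),s['t'])
np.savez("w1.npz",**{k:np.array(v) for k,v in m.items()})
mt=cams.camera_model("top")
c=[plane(mt,(85+u/3.3-.35,165+v/3.3-.35),.185)[:2] for u,v in [(75,38),(288,88),(244,258),(30,212)]]
c=np.array(c);print(c.round(3),c.mean(0).round(4),np.linalg.norm(np.diff(c,axis=0),axis=1).round(3))
d=c[0]-c[1];e=c[3]-c[2];print(np.degrees(np.arctan2(d[1],d[0])),np.degrees(np.arctan2(e[1],e[0])))
```

```text
cam [ 0.228 -0.585  0.375] axis [-0.286 -0.072 -0.956] 352.9284721768353 [ 0.1557 -0.6047  0.2306] 0.15
[[0.557 0.5  ]
 [0.522 0.336]
 [0.397 0.359]
 [0.427 0.521]] [0.4758 0.4292] [0.169 0.127 0.165]
77.75273701124033 79.46042099355523
```

View pics/w1.png

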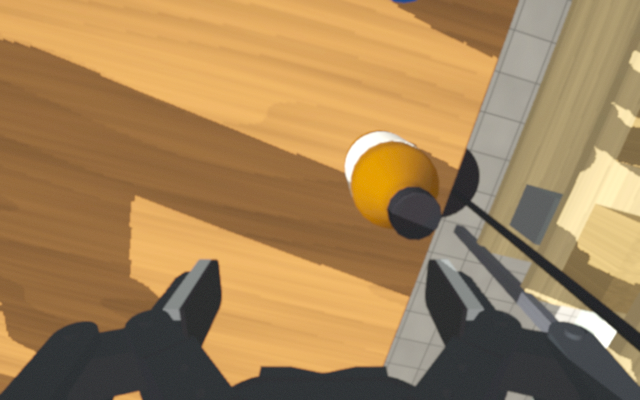

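All six keys are required in each row, so I'll resend the move.

>>> move_arm(
  targets=[
    {"dx":0.62,"dy":0.88,"dz":0,"rx":0,"ry":0,"rz":0},
    {"dx":0.62,"dy":0.88,"dz":0,"rx":0,"ry":0,"rz":0},
    {"dx":0.62,"dy":0.88,"dz":0,"rx":0,"ry":0,"rz":0},
    {"dx":0.62,"dy":0.88,"dz":0,"rx":0,"ry":0,"rz":0},
    {"dx":0.62,"dy":0.88,"dz":0,"rx":0,"ry":0,"rz":0},
    {"dx":0.62,"dy":0.88,"dz":0,"rx":0,"ry":0,"rz":0},
    {"dx":0.62,"dy":0.88,"dz":0,"rx":0,"ry":0,"rz":0},
    {"dx":0.62,"dy":0.88,"dz":0,"rx":0,"ry":0,"rz":0},
    {"dx":0.62,"dy":0.88,"dz":0,"rx":0,"ry":0,"rz":0},
    {"dx":0.62,"dy":0.88,"dz":0,"rx":0,"ry":0,"rz":0},
  ],
  claw=100,
  newtons=30,
)

```text
t: 1.4
tcp_pos: [0.3115, -0.3839, 0.2314]
tool_rot: [0.992, 0.126, 0.0, 0.0]
force: [0.0, 0.1, 0.7]
finger_gap: 1.001
gripper_force: 0.0
```

>>> move_arm(
  targets=[
    {"dx":0.62,"dy":0.88,"dz":0,"rx":0,"ry":0,"rz":0},
    {"dx":0.62,"dy":0.88,"dz":0,"rx":0,"ry":0,"rz":0},
    {"dx":0.62,"dy":0.88,"dz":0,"rx":0,"ry":0,"rz":0},
    {"dx":0.62,"dy":0.88,"dz":0,"rx":0,"ry":0,"rz":0},
    {"dx":0.62,"dy":0.88,"dz":0,"rx":0,"ry":0,"rz":0},
    {"dx":0.62,"dy":0.88,"dz":0,"rx":0,"ry":0,"rz":0},
    {"dx":0.62,"dy":0.88,"dz":0,"rx":0,"ry":0,"rz":0},
    {"dx":0.62,"dy":0.88,"dz":0,"rx":0,"ry":0,"rz":0},
    {"dx":0.62,"dy":0.88,"dz":0,"rx":0,"ry":0,"rz":0},
    {"dx":0.4,"dy":0.6,"dz":0,"rx":0,"ry":0,"rz":0},
  ],
)

```text
t: 2.65
tcp_pos: [0.4607, -0.1705, 0.2314]
tool_rot: [0.992, 0.126, 0.0, -0.0]
force: [0.5, -0.4, 0.6]
finger_gap: 1.0
gripper_force: 0.0
```

Run:
```python
from h import *
m=cams.camera_model("wrist");im=cams.snapshot("wrist")
cv2.imwrite("pics/w2.png",im[:,:,::-1])
s=sensors.sense();print(s['tcp_pos'].round(4),s['t'],s['tool_rot'].round(3))
np.savez("w2.npz",**{k:np.array(v) for k,v in m.items()})
```

```text
[ 0.4614 -0.1692  0.2314] 2.7 [ 0.992  0.127  0.001 -0.001]
```

View pics/w2.png

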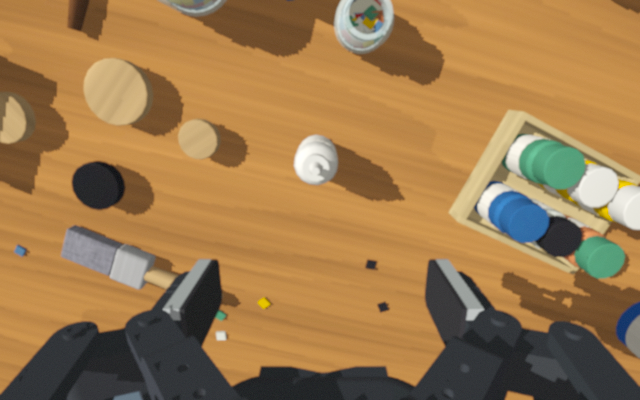

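The wrist view shows the bottle at (317,160) with its nozzle tip at (319,168). The large lid is at (116,91), the small lid at (198,139) and the small jar's rim at (364,20).

Run:
```python
from h import *
m=dict(np.load("w2.npz"));mt=cams.camera_model("top");ms=cams.camera_model("scene")
T=lambda p:(205+p[0]/4.2-.38,145+p[1]/4.2-.38)
for k,uv,t,z in (("tip",(319,168),(712,323),.086),("lidL",(116,91),(383,303),.024),("lidS",(198,139),(513,343),.024),("jarS",(364,20),(712,122),.06)):
    X,e=tri([ray(m,uv),ray(mt,T(t))]);print(k,X.round(4),round(e,4),plane(m,uv,z).round(4))
# colour-based centroid: white bottle + bamboo masks in wrist
im=cv2.imread("pics/w2.png");hsv=cv2.cvtColor(im,cv2.COLOR_BGR2HSV)
for (u,v) in ((116,91),(198,139),(100,60),(160,150)):print(hsv[v,u])
```

```text
tip [ 0.4669 -0.1663  0.073 ] 0.0022 [ 0.4704 -0.1636  0.086 ]
lidL [0.4817 0.0439 0.0242] 0.0006 [0.4822 0.0443 0.024 ]
lidS [ 0.4559 -0.043   0.0268] 0.0004 [ 0.4556 -0.0419  0.024 ]
jarS [ 0.5896 -0.1669  0.0956] 0.0021 [ 0.5945 -0.1697  0.06  ]
[ 19 102 205]
[ 19 103 200]
[ 18 122 213]
[ 17 156 209]
```

>>> move_arm(
  targets=[
    {"dx":0.24,"dy":0.12,"dz":-0.8,"rx":0,"ry":0,"rz":0},
    {"dx":0,"dy":0,"dz":-0.95,"rx":0,"ry":0,"rz":0},
    {"dx":0,"dy":0,"dz":-0.95,"rx":0,"ry":0,"rz":0},
    {"dx":0,"dy":0,"dz":-0.95,"rx":0,"ry":0,"rz":0},
    {"dx":0,"dy":0,"dz":-0.95,"rx":0,"ry":0,"rz":0},
    {"dx":0,"dy":0,"dz":-0.95,"rx":0,"ry":0,"rz":0},
    {"dx":0,"dy":0,"dz":-0.95,"rx":0,"ry":0,"rz":0},
    {"dx":0,"dy":0,"dz":-0.95,"rx":0,"ry":0,"rz":0},
    {"dx":0,"dy":0,"dz":-0.9,"rx":0,"ry":0,"rz":0},
    {"dx":0,"dy":0,"dz":0,"rx":0,"ry":0,"rz":0},
  ],
  claw=100,
)

```text
t: 3.95
tcp_pos: [0.4653, -0.1687, 0.0215]
tool_rot: [0.992, 0.126, -0.001, -0.001]
force: [0.0, 0.7, 0.0]
finger_gap: 0.999
gripper_force: 0.0
```

>>> move_arm(
  targets=[
    {"dx":0,"dy":0,"dz":0,"rx":0,"ry":0,"rz":0},
    {"dx":0,"dy":0,"dz":0,"rx":0,"ry":0,"rz":0},
    {"dx":0,"dy":0,"dz":0,"rx":0,"ry":0,"rz":0},
    {"dx":0,"dy":0,"dz":0,"rx":0,"ry":0,"rz":0},
    {"dx":0,"dy":0,"dz":0,"rx":0,"ry":0,"rz":0},
    {"dx":0,"dy":0,"dz":0,"rx":0,"ry":0,"rz":0},
    {"dx":0,"dy":0,"dz":0.4,"rx":0,"ry":0,"rz":0},
    {"dx":0,"dy":0,"dz":0.8,"rx":0,"ry":0,"rz":0},
    {"dx":0,"dy":0,"dz":0.8,"rx":0,"ry":0,"rz":0},
    {"dx":0,"dy":0,"dz":0.8,"rx":0,"ry":0,"rz":0},
  ],
  claw=0,
  newtons=25,
)

```text
t: 5.2
tcp_pos: [0.4663, -0.1693, 0.0937]
tool_rot: [0.992, 0.126, 0.0, 0.0]
force: [1.4, 0.5, -0.4]
finger_gap: 0.462
gripper_force: 25.3
```

>>> move_arm(
  targets=[
    {"dx":0,"dy":1,"dz":0.6,"rx":0,"ry":0,"rz":-0.09},
    {"dx":0,"dy":1,"dz":0.6,"rx":0,"ry":0,"rz":-0.09},
    {"dx":0,"dy":1,"dz":0.6,"rx":0,"ry":0,"rz":-0.09},
    {"dx":0,"dy":1,"dz":0.6,"rx":0,"ry":0,"rz":-0.09},
    {"dx":0,"dy":1,"dz":0.6,"rx":0,"ry":0,"rz":-0.09},
    {"dx":0,"dy":1,"dz":0.6,"rx":0,"ry":0,"rz":-0.09},
    {"dx":0,"dy":1,"dz":0.6,"rx":0,"ry":0,"rz":-0.08},
    {"dx":0,"dy":1,"dz":0.6,"rx":0,"ry":0,"rz":-0.08},
    {"dx":0,"dy":1,"dz":0.6,"rx":0,"ry":0,"rz":-0.08},
    {"dx":0,"dy":1,"dz":0.6,"rx":0,"ry":0,"rz":-0.08},
  ],
)

```text
t: 6.45
tcp_pos: [0.4658, 0.0815, 0.2436]
tool_rot: [0.995, -0.1, 0.0, 0.0]
force: [-0.2, -0.4, -0.3]
finger_gap: 0.461
gripper_force: 25.4
```

>>> move_arm(
  targets=[
    {"dx":0,"dy":1,"dz":0,"rx":0,"ry":0,"rz":0},
    {"dx":0,"dy":1,"dz":0,"rx":0,"ry":0,"rz":0},
    {"dx":0,"dy":1,"dz":0,"rx":0,"ry":0,"rz":0},
    {"dx":0,"dy":1,"dz":0,"rx":0,"ry":0,"rz":0},
    {"dx":0,"dy":1,"dz":0,"rx":0,"ry":0,"rz":0},
    {"dx":0,"dy":1,"dz":0,"rx":0,"ry":0,"rz":0},
    {"dx":0,"dy":1,"dz":0,"rx":0,"ry":0,"rz":0},
    {"dx":0,"dy":1,"dz":0,"rx":0,"ry":0,"rz":0},
    {"dx":0,"dy":1,"dz":0,"rx":0,"ry":0,"rz":0},
    {"dx":0,"dy":1,"dz":0,"rx":0,"ry":0,"rz":0},
  ],
)

```text
t: 7.7
tcp_pos: [0.4658, 0.3314, 0.243]
tool_rot: [0.995, -0.099, 0.0, 0.0]
force: [-0.8, -0.2, -0.8]
finger_gap: 0.458
gripper_force: 25.4
```

Run:
```python
from h import *
m=cams.camera_model("wrist");im=cams.snapshot("wrist")
cv2.imwrite("pics/w3.png",im[:,:,::-1])
s=sensors.sense();print(s['tcp_pos'].round(4),s['t'],s['tool_rot'].round(3),s['finger_gap'],s['q'].round(2))
np.savez("w3.npz",**{k:np.array(v) for k,v in m.items()})
```

```text
[0.466  0.3343 0.2432] 7.75 [ 0.995 -0.098  0.001 -0.002] 0.46035018184001747 [0.43 0.44 1.55 0.   1.14 2.19]
```

View pics/w3.png

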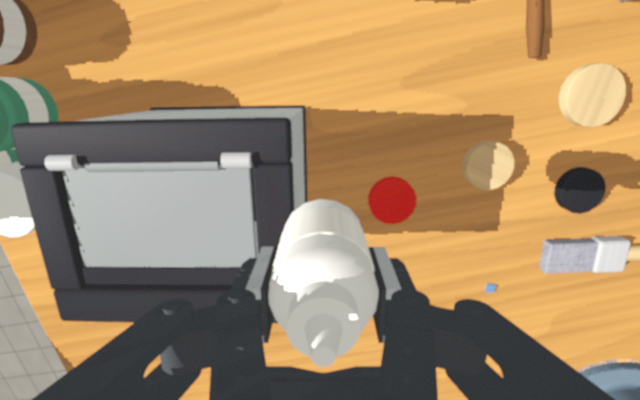

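The wrist view shows the bin rim's far corners at (14,124) and (291,120) and its near-left corner at (60,320). The flap is at (160,215), and the bottle is held upright. The medium lid is at (490,165) and the large at (593,95).

Run:
```python
from h import *
m=dict(np.load("w3.npz"))
c=np.array([plane(m,u,.185)[:2] for u in [(14,124),(291,120),(60,320)]]);print(c.round(4))
d=c[0]-c[1];print(np.linalg.norm(d),np.linalg.norm(c[0]-c[2]),np.degrees(np.arctan2(d[1],d[0])),"centre",((c[1]+c[2])/2).round(4))
print([plane(m,u,.024)[:2].round(4) for u in [(490,165),(593,95)]])
```

```text
[[0.5576 0.4991]
 [0.5259 0.3384]
 [0.4257 0.5279]]
0.16370518980043208 0.1350479851182909 78.84023493653063 centre [0.4758 0.4332]
[array([0.4293, 0.1585]), array([0.4821, 0.0467])]
```

>>> move_arm(
  targets=[
    {"dx":0.08,"dy":0.7,"dz":0,"rx":0,"ry":0,"rz":0},
    {"dx":0,"dy":0.8,"dz":0,"rx":0,"ry":0,"rz":0},
    {"dx":0,"dy":0.8,"dz":0,"rx":0,"ry":0,"rz":0},
    {"dx":0,"dy":0.8,"dz":0,"rx":0,"ry":0,"rz":0},
    {"dx":0,"dy":0.84,"dz":0,"rx":0,"ry":0,"rz":0},
    {"dx":0,"dy":0,"dz":-0.4,"rx":0,"ry":0,"rz":0},
    {"dx":0,"dy":0,"dz":-0.6,"rx":0,"ry":0,"rz":0},
    {"dx":0,"dy":0,"dz":-0.5,"rx":0,"ry":0,"rz":0},
    {"dx":0,"dy":0,"dz":-0.5,"rx":0,"ry":0,"rz":0},
    {"dx":0,"dy":0,"dz":-0.5,"rx":0,"ry":0,"rz":0},
  ],
)

```text
t: 9.0
tcp_pos: [0.4684, 0.4288, 0.1791]
tool_rot: [0.995, -0.099, -0.0, 0.0]
force: [0.8, 0.2, -0.1]
finger_gap: 0.461
gripper_force: 25.4
```

>>> move_arm(
  targets=[
    {"dx":0,"dy":0,"dz":-0.5,"rx":0,"ry":0,"rz":0},
    {"dx":0,"dy":0,"dz":-0.5,"rx":0,"ry":0,"rz":0},
    {"dx":0,"dy":0,"dz":-0.5,"rx":0,"ry":0,"rz":0},
    {"dx":0,"dy":0,"dz":-0.15,"rx":0,"ry":0,"rz":0},
    {"dx":0,"dy":0,"dz":0,"rx":0,"ry":0,"rz":0},
    {"dx":0,"dy":0,"dz":0,"rx":0,"ry":0,"rz":0},
    {"dx":0,"dy":0,"dz":0,"rx":0,"ry":0,"rz":0},
    {"dx":0,"dy":0,"dz":0,"rx":0,"ry":0,"rz":0},
    {"dx":0,"dy":0,"dz":0,"rx":0,"ry":0,"rz":0},
    {"dx":0,"dy":0,"dz":0,"rx":0,"ry":0,"rz":0},
  ],
)

```text
t: 10.25
tcp_pos: [0.4683, 0.4293, 0.1389]
tool_rot: [0.995, -0.099, 0.0, -0.0]
force: [0.3, 0.5, 0.8]
finger_gap: 0.461
gripper_force: 25.4
```

>>> move_arm(
  targets=[
    {"dx":0,"dy":0,"dz":0,"rx":0,"ry":0,"rz":0},
    {"dx":0,"dy":0,"dz":0,"rx":0,"ry":0,"rz":0},
    {"dx":0,"dy":0,"dz":0,"rx":0,"ry":0,"rz":0},
    {"dx":0,"dy":0,"dz":0,"rx":0,"ry":0,"rz":0},
    {"dx":0,"dy":0,"dz":0,"rx":0,"ry":0,"rz":0},
    {"dx":0,"dy":0,"dz":0.5,"rx":0,"ry":0,"rz":0},
    {"dx":0,"dy":0,"dz":0.7,"rx":0,"ry":0,"rz":0},
    {"dx":0,"dy":0,"dz":0.8,"rx":0,"ry":0,"rz":0},
    {"dx":0,"dy":0,"dz":0.8,"rx":0,"ry":0,"rz":0},
    {"dx":0,"dy":0,"dz":0.8,"rx":0,"ry":0,"rz":0},
  ],
  claw=75,
)

```text
t: 11.5
tcp_pos: [0.4686, 0.4295, 0.2312]
tool_rot: [0.995, -0.099, 0.001, -0.001]
force: [-0.7, -0.4, 0.1]
finger_gap: 0.749
gripper_force: 0.0
```

Run:
```python
from h import *
w=cams.snapshot("wrist")[:,:,::-1];t=cams.snapshot("top")[:,:,::-1]
s=cams.snapshot("scene")[:,:,::-1]
a=np.hstack([cv2.resize(w,(480,300)),cv2.resize(np.ascontiguousarray(s[230:395,385:560]),(318,300))])
cv2.imwrite("pics/b1.png",a);cv2.imwrite("pics/t1.png",t)
x=sensors.sense();print(x['tcp_pos'].round(4),x['t'],x['finger_gap'])
```

```text
[0.4692 0.4299 0.2313] 11.65 0.7544828557288389
```

View pics/b1.png

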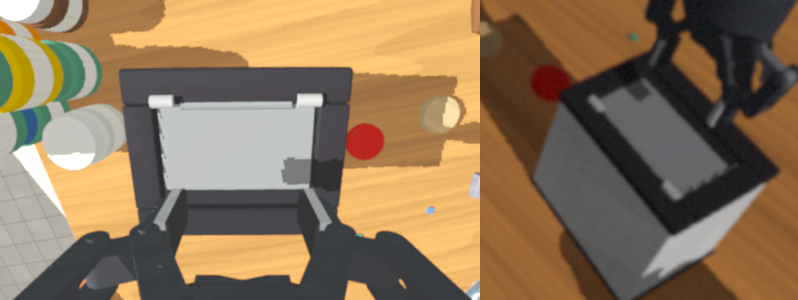

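The flap is shut and the bottle is inside. Next is the medium lid.

>>> move_arm(
  targets=[
    {"dx":-0.16,"dy":-1,"dz":0,"rx":0,"ry":0,"rz":0},
    {"dx":-0.16,"dy":-1,"dz":0,"rx":0,"ry":0,"rz":0},
    {"dx":-0.16,"dy":-1,"dz":0,"rx":0,"ry":0,"rz":0},
    {"dx":-0.16,"dy":-1,"dz":0,"rx":0,"ry":0,"rz":0},
    {"dx":-0.16,"dy":-1,"dz":0,"rx":0,"ry":0,"rz":0},
    {"dx":-0.16,"dy":-1,"dz":0,"rx":0,"ry":0,"rz":0},
    {"dx":-0.16,"dy":-1,"dz":-0.5,"rx":0,"ry":0,"rz":0},
    {"dx":-0.16,"dy":-1,"dz":-0.5,"rx":0,"ry":0,"rz":0},
    {"dx":-0.16,"dy":-1,"dz":-0.5,"rx":0,"ry":0,"rz":0},
    {"dx":-0.16,"dy":-1,"dz":-0.5,"rx":0,"ry":0,"rz":0},
  ],
  claw=80,
)

```text
t: 12.9
tcp_pos: [0.4276, 0.1784, 0.1781]
tool_rot: [0.995, -0.099, -0.0, 0.0]
force: [0.7, -0.4, -1.0]
finger_gap: 0.794
gripper_force: 0.0
```

```bash
cat > look.py <<'E'
import sys
from h import *
n=sys.argv[1]
m=cams.camera_model("wrist");im=cams.snapshot("wrist")
cv2.imwrite(f"pics/{n}.png",im[:,:,::-1])
np.savez(f"{n}.npz",**{k:np.array(v) for k,v in m.items()})
s=sensors.sense();print(s['tcp_pos'].round(4),round(s['t'],2),s['finger_gap'].round(3),s['force'].round(1))
E
python3 look.py w4
```

```text
Traceback (most recent call last):
  File "look.py", line 7, in <module>
    s=sensors.sense();print(s['tcp_pos'].round(4),round(s['t'],2),s['finger_gap'].round(3),s['force'].round(1))
                                                                  ^^^^^^^^^^^^^^^^^^^^^
AttributeError: 'float' object has no attribute 'round'
```

View pics/w4.png

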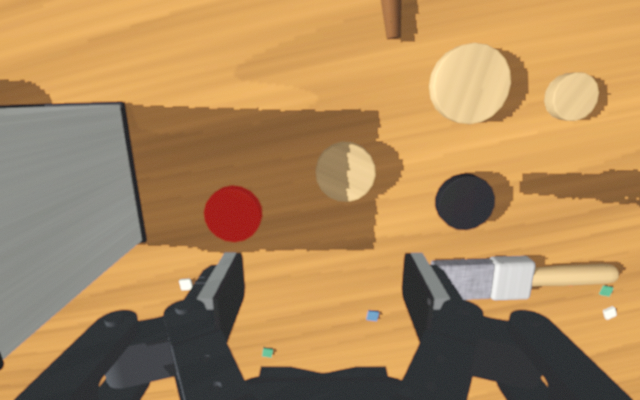

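The wrist view shows the medium lid's disc at (346,171) and its red and black lookalikes at (233,213) and (465,201). The large lid is at (470,82) and the small at (572,96).

```bash
sed -i "s/s\['finger_gap'\].round(3)/round(float(s['finger_gap']),3)/" look.py
python3 - <<'E'
from h import *
m=dict(np.load("w4.npz"));mt=cams.camera_model("top");w2=dict(np.load("w2.npz"));w3=dict(np.load("w3.npz"))
for k,u,o in (("M",(346,171),(w3,(490,165))),("L",(470,82),(w3,(593,95))),("S",(572,96),(w2,(198,139)))):
    print(k,plane(m,u,.024).round(4),*[x.round(4) if hasattr(x,'round') else x for x in tri([ray(m,u),ray(*o)])])
s=sensors.sense();print(s['tcp_pos'],s['t'])
E
```

```text
M [0.4298 0.1582 0.024 ] [0.4294 0.1582 0.0235] 0.0002
L [0.4832 0.0456 0.024 ] [0.4824 0.045  0.022 ] 0.0007
S [ 0.4564 -0.0395  0.024 ] [ 0.4556 -0.0412  0.0218] 0.0005
[0.42548042 0.17600351 0.17660627] 12.95
```

>>> move_arm(
  targets=[
    {"dx":0.1,"dy":-0.4,"dz":-0.6,"rx":0,"ry":0,"rz":0},
    {"dx":0,"dy":-0.36,"dz":-0.7,"rx":0,"ry":0,"rz":0},
    {"dx":0,"dy":0,"dz":-0.8,"rx":0,"ry":0,"rz":0},
    {"dx":0,"dy":0,"dz":-0.8,"rx":0,"ry":0,"rz":0},
    {"dx":0,"dy":0,"dz":-0.8,"rx":0,"ry":0,"rz":0},
    {"dx":0,"dy":0,"dz":-0.8,"rx":0,"ry":0,"rz":0},
    {"dx":0,"dy":0,"dz":-0.8,"rx":0,"ry":0,"rz":0},
    {"dx":0,"dy":0,"dz":-0.6,"rx":0,"ry":0,"rz":0},
    {"dx":0,"dy":0,"dz":0,"rx":0,"ry":0,"rz":0},
    {"dx":0,"dy":0,"dz":0,"rx":0,"ry":0,"rz":0},
  ],
)

```text
t: 14.2
tcp_pos: [0.431, 0.1604, 0.0316]
tool_rot: [0.995, -0.099, 0.0, -0.0]
force: [0.5, -0.1, -0.1]
finger_gap: 0.802
gripper_force: 0.0
```

>>> move_arm(
  targets=[
    {"dx":-0.04,"dy":-0.08,"dz":-0.4,"rx":0,"ry":0,"rz":0},
    {"dx":0,"dy":0,"dz":-0.4,"rx":0,"ry":0,"rz":0},
    {"dx":0,"dy":0,"dz":-0.32,"rx":0,"ry":0,"rz":0},
    {"dx":0,"dy":0,"dz":0,"rx":0,"ry":0,"rz":0},
    {"dx":0,"dy":0,"dz":0,"rx":0,"ry":0,"rz":0},
    {"dx":0,"dy":0,"dz":0,"rx":0,"ry":0,"rz":0},
    {"dx":0,"dy":0,"dz":0,"rx":0,"ry":0,"rz":0},
    {"dx":0,"dy":0,"dz":0,"rx":0,"ry":0,"rz":0},
    {"dx":0,"dy":0,"dz":0,"rx":0,"ry":0,"rz":0},
    {"dx":0,"dy":0,"dz":0,"rx":0,"ry":0,"rz":0},
  ],
)

```text
t: 15.45
tcp_pos: [0.4297, 0.1582, 0.0033]
tool_rot: [0.995, -0.099, 0.0, -0.0]
force: [0.3, 0.2, -0.8]
finger_gap: 0.804
gripper_force: 0.0
```

>>> move_arm(
  targets=[
    {"dx":0,"dy":0,"dz":0,"rx":0,"ry":0,"rz":0},
    {"dx":0,"dy":0,"dz":0,"rx":0,"ry":0,"rz":0},
    {"dx":0,"dy":0,"dz":0,"rx":0,"ry":0,"rz":0},
    {"dx":0,"dy":0,"dz":0,"rx":0,"ry":0,"rz":0},
    {"dx":0,"dy":0,"dz":0,"rx":0,"ry":0,"rz":0},
    {"dx":0,"dy":0,"dz":0.3,"rx":0,"ry":0,"rz":0},
    {"dx":0,"dy":0,"dz":0.9,"rx":0,"ry":0,"rz":0},
    {"dx":0,"dy":0,"dz":1,"rx":0,"ry":0,"rz":0},
    {"dx":0,"dy":0,"dz":1,"rx":0,"ry":0,"rz":0},
    {"dx":0,"dy":0,"dz":1,"rx":0,"ry":0,"rz":0},
  ],
  claw=0,
  newtons=25,
)

```text
t: 16.7
tcp_pos: [0.4295, 0.1582, 0.1092]
tool_rot: [0.995, -0.099, -0.0, 0.0]
force: [0.1, 0.1, -0.6]
finger_gap: 0.593
gripper_force: 26.2
```

>>> move_arm(
  targets=[
    {"dx":0.58,"dy":-0.69,"dz":0.48,"rx":0,"ry":0,"rz":0},
    {"dx":0.58,"dy":-0.69,"dz":0.48,"rx":0,"ry":0,"rz":0},
    {"dx":0.58,"dy":-0.69,"dz":0.48,"rx":0,"ry":0,"rz":0},
    {"dx":0.58,"dy":-0.69,"dz":0.48,"rx":0,"ry":0,"rz":0},
    {"dx":0.58,"dy":-0.69,"dz":0.48,"rx":0,"ry":0,"rz":0},
    {"dx":0.58,"dy":-0.69,"dz":0.48,"rx":0,"ry":0,"rz":0},
    {"dx":0.58,"dy":-0.69,"dz":0.48,"rx":0,"ry":0,"rz":0},
    {"dx":0.58,"dy":-0.69,"dz":0.48,"rx":0,"ry":0,"rz":0},
    {"dx":0,"dy":0,"dz":0,"rx":0,"ry":0,"rz":0},
    {"dx":0,"dy":0,"dz":0,"rx":0,"ry":0,"rz":0},
  ],
)

```text
t: 17.95
tcp_pos: [0.5442, 0.0209, 0.2036]
tool_rot: [0.995, -0.099, -0.001, -0.0]
force: [0.3, -0.1, -0.8]
finger_gap: 0.593
gripper_force: 26.2
```

```bash
python3 look.py w5
python3 - <<'E'
import cv2
cv2.imwrite("pics/w5c.png",cv2.resize(cv2.imread("pics/w5.png"),(800,500),interpolation=cv2.INTER_CUBIC))
E
```

```text
[0.5441 0.0211 0.2035] 18.0 0.593 [-0.2 -0.2  0.9]
```

View pics/w5c.png

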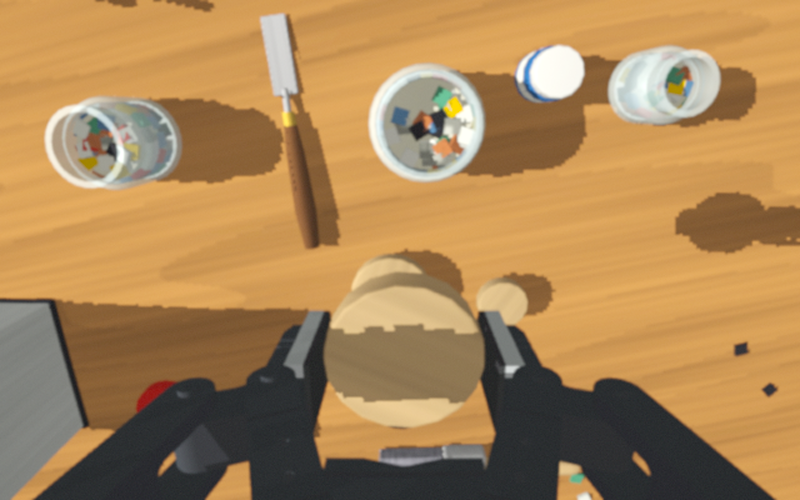

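The wrist view (scaled 1.25x) shows the jar rims: medium centred at (87,143), large at (427,123), small at (687,83). The held medium lid is level between the pads, with edges at x 325 and 484 and a bottom edge at (405,427). The paint pot (552,73) stands between the large and small jars.

Run:
```python
from h import *
m=dict(np.load("w5.npz"));mt=cams.camera_model("top")
W=lambda p:((p[0]+.5)/1.25-.5,(p[1]+.5)/1.25-.5)
T=lambda p:(205+p[0]/4.2-.38,145+p[1]/4.2-.38)
for k,u,t,z in (("M",(87,143),(137,61),.068),("L",(427,123),(463,105),.075),("S",(687,83),(712,122),.06)):
    print(k,plane(m,W(u),z).round(4),*[x.round(4) for x in tri([ray(m,W(u)),ray(mt,T(t))])])
for u in ((45,143),(128,143),(369,123),(486,123),(653,83),(720,83)):print(u,plane(m,W(u),{4:.068,1:.068,3:.075,6:.06,7:.06}[int(str(u[0])[0])] if u[0]!=486 else .075)[:2].round(4))
s=sensors.sense();q=s['tcp_pos'];R=__import__('scipy.spatial.transform',fromlist=['x']).Rotation.from_quat(s['tool_rot']).as_matrix()
for u in ((325,345),(484,345),(405,427),(405,275)):print("lid",u,(R.T@(plane(m,W(u),q[2]+.021)-q)).round(4))
```

```text
M [0.6398 0.2082 0.068 ] [0.6373 0.208  0.066 ] 0.0029
L [ 0.6077 -0.0053  0.075 ] [ 0.6075 -0.007   0.0643] 0.0012
S [ 0.6006 -0.1715  0.06  ] [ 0.6002 -0.172   0.0589] 0.0004
(45, 143) [0.6459 0.2361]
(128, 143) [0.634  0.1816]
(369, 123) [0.6145 0.0288]
(486, 123) [ 0.6008 -0.04  ]
(653, 83) [ 0.6044 -0.1497]
(720, 83) [ 0.5969 -0.193 ]
lid (325, 345) [ 0.0039 -0.0256 -0.021 ]
lid (484, 345) [ 0.0039  0.0247 -0.021 ]
lid (405, 427) [-0.0276 -0.0002 -0.0209]
lid (405, 275) [ 0.0276 -0.0003 -0.0211]
```

>>> move_arm(
  targets=[
    {"dx":0.47,"dy":0.93,"dz":-0.3,"rx":0,"ry":0,"rz":0},
    {"dx":0.47,"dy":0.93,"dz":-0.3,"rx":0,"ry":0,"rz":0},
    {"dx":0.47,"dy":0.93,"dz":-0.3,"rx":0,"ry":0,"rz":0},
    {"dx":0.47,"dy":0.93,"dz":-0.3,"rx":0,"ry":0,"rz":0},
    {"dx":0.47,"dy":0.93,"dz":-0.3,"rx":0,"ry":0,"rz":0},
    {"dx":0.47,"dy":0.93,"dz":-0.3,"rx":0,"ry":0,"rz":0},
    {"dx":0.47,"dy":0.93,"dz":-0.3,"rx":0,"ry":0,"rz":0},
    {"dx":0.47,"dy":0.93,"dz":-0.3,"rx":0,"ry":0,"rz":0},
    {"dx":0,"dy":0,"dz":-0.5,"rx":0,"ry":0,"rz":0},
    {"dx":0,"dy":0,"dz":-0.5,"rx":0,"ry":0,"rz":0},
  ],
)

```text
t: 19.25
tcp_pos: [0.6381, 0.2061, 0.1179]
tool_rot: [0.995, -0.099, -0.001, 0.001]
force: [-0.1, -0.1, -0.2]
finger_gap: 0.596
gripper_force: 26.3
```

```bash
python3 look.py w6
```

```text
[0.6371 0.2055 0.116 ] 19.3 0.596 [-1.  -0.2 -1.9]
```

View pics/w6.png

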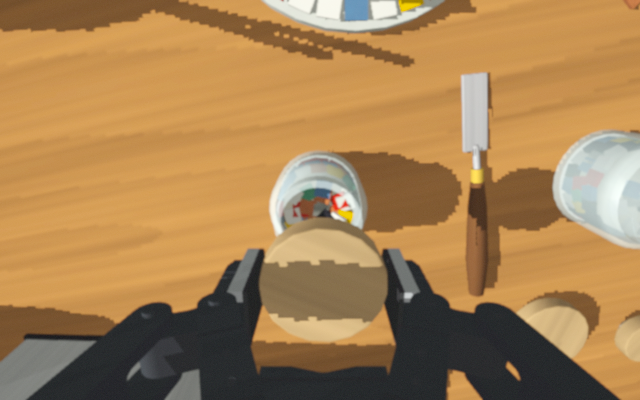

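The held lid spans x 260–388 above the jar. The jar's rim shows at x about 279–364, with its far edge near (319,186).

Run:
```python
from h import *
from scipy.spatial.transform import Rotation as Ro
m=dict(np.load("w6.npz"));s=sensors.sense();q=s['tcp_pos'];R=Ro.from_quat(s['tool_rot']).as_matrix()
print(q.round(4))
im=cv2.imread("pics/w6.png");g=cv2.cvtColor(im,cv2.COLOR_BGR2GRAY)
print(g[148:232,320].tolist())
print(g[205,262:380].tolist())
for u in ((319,182),(319,186),(319,190),(279,205),(364,205)):print(u,(R.T@(plane(m,u,.068)-q)).round(4))
```

```text
[0.6371 0.2055 0.116 ]
[164, 164, 166, 163, 154, 146, 153, 177, 195, 186, 150, 126, 127, 133, 144, 155, 162, 169, 172, 174, 176, 177, 177, 181, 185, 191, 193, 184, 166, 155, 150, 153, 169, 188, 199, 200, 200, 201, 197, 177, 130, 87, 79, 81, 79, 80, 78, 80, 86, 87, 89, 88, 90, 93, 97, 100, 100, 101, 97, 95, 95, 96, 99, 100, 91, 73, 50, 36, 59, 92, 116, 124, 122, 122, 119, 118, 118, 116, 117, 119, 136, 161, 180, 185]
[168, 169, 167, 167, 169, 168, 177, 200, 224, 239, 245, 245, 241, 230, 222, 229, 233, 224, 209, 198, 200, 204, 201, 188, 164, 151, 147, 147, 146, 142, 125, 107, 103, 103, 90, 74, 68, 71, 81, 87, 85, 87, 85, 86, 88, 88, 89, 87, 87, 86, 87, 93, 96, 98, 101, 101, 100, 99, 101, 97, 96, 96, 94, 99, 107, 111, 114, 116, 122, 126, 123, 111, 103, 105, 131, 180, 216, 230, 227, 206, 166, 126, 108, 114, 122, 135, 153, 173, 203, 229, 240, 241, 234, 221, 209, 198, 180, 162, 163, 160, 143, 134, 133, 131, 127, 113, 105, 100, 99, 100, 101, 99, 99, 99, 100, 100, 99, 100]
(319, 182) [ 0.0246 -0.0039  0.0479]
(319, 186) [ 0.0222 -0.0039  0.0479]
(319, 190) [ 0.0199 -0.0039  0.0479]
(279, 205) [ 0.0108 -0.0271  0.0479]
(364, 205) [0.0108 0.0222 0.048 ]
```

>>> move_arm(
  targets=[
    {"dx":0.04,"dy":0.1,"dz":0,"rx":0,"ry":0,"rz":0},
    {"dx":0,"dy":0,"dz":-0.3,"rx":0,"ry":0,"rz":0},
    {"dx":0,"dy":0,"dz":-0.4,"rx":0,"ry":0,"rz":0},
    {"dx":0,"dy":0,"dz":-0.4,"rx":0,"ry":0,"rz":0},
    {"dx":0,"dy":0,"dz":-0.3,"rx":0,"ry":0,"rz":0},
    {"dx":0,"dy":0,"dz":-0.3,"rx":0,"ry":0,"rz":0},
    {"dx":0,"dy":0,"dz":-0.2,"rx":0,"ry":0,"rz":0},
    {"dx":0,"dy":0,"dz":-0.1,"rx":0,"ry":0,"rz":0},
    {"dx":0,"dy":0,"dz":0,"rx":0,"ry":0,"rz":0},
    {"dx":0,"dy":0,"dz":0,"rx":0,"ry":0,"rz":0},
  ],
)

```text
t: 20.55
tcp_pos: [0.641, 0.2088, 0.0696]
tool_rot: [0.995, -0.099, 0.0, -0.0]
force: [0.9, -0.2, 0.2]
finger_gap: 0.593
gripper_force: 26.3
```

>>> move_arm(
  targets=[
    {"dx":-0.08,"dy":0,"dz":0,"rx":0,"ry":0,"rz":0},
    {"dx":0,"dy":0,"dz":-0.1,"rx":0,"ry":0,"rz":0},
    {"dx":0,"dy":0,"dz":-0.1,"rx":0,"ry":0,"rz":0},
    {"dx":0,"dy":0,"dz":-0.08,"rx":0,"ry":0,"rz":0},
    {"dx":0,"dy":0,"dz":0,"rx":0,"ry":0,"rz":0},
    {"dx":0,"dy":0,"dz":0,"rx":0,"ry":0,"rz":0},
    {"dx":0,"dy":0,"dz":0,"rx":0,"ry":0,"rz":0},
    {"dx":0,"dy":0,"dz":0,"rx":0,"ry":0,"rz":0},
    {"dx":0,"dy":0,"dz":0,"rx":0,"ry":0,"rz":0},
    {"dx":0,"dy":0,"dz":0,"rx":0,"ry":0,"rz":0},
  ],
)

```text
t: 21.8
tcp_pos: [0.6388, 0.2087, 0.0624]
tool_rot: [0.995, -0.099, 0.0, -0.0]
force: [0.0, 0.4, -0.3]
finger_gap: 0.593
gripper_force: 26.3
```

>>> move_arm(
  targets=[
    {"dx":0,"dy":0,"dz":0,"rx":0,"ry":0,"rz":0},
    {"dx":0,"dy":0,"dz":0,"rx":0,"ry":0,"rz":0},
    {"dx":0,"dy":0,"dz":0,"rx":0,"ry":0,"rz":0},
    {"dx":0,"dy":0,"dz":0,"rx":0,"ry":0,"rz":0},
    {"dx":0,"dy":0,"dz":0,"rx":0,"ry":0,"rz":0},
    {"dx":0,"dy":0,"dz":0.4,"rx":0,"ry":0,"rz":0},
    {"dx":0,"dy":0,"dz":0.8,"rx":0,"ry":0,"rz":0},
    {"dx":0,"dy":0,"dz":0.8,"rx":0,"ry":0,"rz":0},
    {"dx":0,"dy":0,"dz":0.8,"rx":0,"ry":0,"rz":0},
    {"dx":0,"dy":0,"dz":0.8,"rx":0,"ry":0,"rz":0},
  ],
  claw=75,
)

```text
t: 23.05
tcp_pos: [0.6391, 0.2088, 0.1546]
tool_rot: [0.995, -0.099, 0.001, -0.0]
force: [-0.7, 0.3, 0.4]
finger_gap: 0.753
gripper_force: 0.0
```

```bash
python3 look.py w7
python3 - <<'E'
import cv2,numpy as np
from h import *
hsv=cv2.cvtColor(cv2.imread("pics/w7.png"),cv2.COLOR_BGR2HSV)
print([hsv[r,320].tolist() for r in range(200,330,12)])
E
```

```text
[0.6409 0.2092 0.1576] 23.1 0.748 [0.5 0.4 1.5]
[[19, 101, 213], [19, 97, 212], [19, 100, 212], [19, 97, 221], [17, 142, 205], [17, 151, 209], [16, 155, 198], [17, 153, 205], [16, 156, 193], [17, 156, 213], [15, 160, 148]]
```

The lid stayed on the jar. I'll check its position with a colour mask.

```bash
cat > lid.py <<'E'
import sys
from h import *
# bamboo blob in wrist picture n, near pixel seed; cast extremes on plane z
def lid(n,seed,z):
    m=dict(np.load(n+".npz"));hsv=cv2.cvtColor(cv2.imread(f"pics/{n}.png"),cv2.COLOR_BGR2HSV)
    k=cv2.inRange(hsv,(15,60,90),(24,125,255));k=cv2.morphologyEx(k,cv2.MORPH_OPEN,np.ones((5,5)))
    c=[x for x in cv2.findContours(k,0,1)[0] if cv2.pointPolygonTest(x,seed,False)>=0]
    if not c: print("none");return
    x,y,w,h=cv2.boundingRect(c[0]);e=cv2.fitEllipse(cv2.convexHull(c[0]));print("bbox",x,y,w,h,"ell",np.round(e[0],1),np.round(e[1],1))
    print(plane(m,e[0],z).round(4),"width",np.linalg.norm(plane(m,(x,y+h/2),z)-plane(m,(x+w,y+h/2),z)).round(4))
if __name__=="__main__": lid(sys.argv[1],(float(sys.argv[2]),float(sys.argv[3])),float(sys.argv[4]))
E
python3 lid.py w7 320 220 .082; python3 lid.py w7 320 220 .077
```

```text
bbox 284 170 80 78 ell [323.3 208.8] [77.7 79.4]
[0.6388 0.2094 0.082 ] width 0.0521
bbox 284 170 80 78 ell [323.3 208.8] [77.7 79.4]
[0.6372 0.2097 0.077 ] width 0.0533
```

The medium lid sits at (0.639, 0.209), and its 52 mm width at seated height matches. Next is the large lid.

>>> move_arm(
  targets=[
    {"dx":-0.78,"dy":-0.82,"dz":0,"rx":0,"ry":0,"rz":0},
    {"dx":-0.78,"dy":-0.82,"dz":0,"rx":0,"ry":0,"rz":0},
    {"dx":-0.78,"dy":-0.82,"dz":-0.4,"rx":0,"ry":0,"rz":0},
    {"dx":-0.78,"dy":-0.82,"dz":-0.4,"rx":0,"ry":0,"rz":0},
    {"dx":-0.78,"dy":-0.82,"dz":-0.4,"rx":0,"ry":0,"rz":0},
    {"dx":-0.78,"dy":-0.82,"dz":-0.5,"rx":0,"ry":0,"rz":0},
    {"dx":-0.78,"dy":-0.82,"dz":-0.5,"rx":0,"ry":0,"rz":0},
    {"dx":-0.78,"dy":-0.82,"dz":-0.5,"rx":0,"ry":0,"rz":0},
    {"dx":0,"dy":0,"dz":-0.6,"rx":0,"ry":0,"rz":0},
    {"dx":0,"dy":0,"dz":-0.3,"rx":0,"ry":0,"rz":0},
  ],
  claw=90,
)

```text
t: 24.35
tcp_pos: [0.4838, 0.0449, 0.0619]
tool_rot: [0.995, -0.099, 0.001, -0.0]
force: [-0.4, 0.6, 0.7]
finger_gap: 0.903
gripper_force: 0.0
```

```bash
python3 look.py w8; python3 lid.py w8 320 270 .024
```

```text
[0.4835 0.0451 0.0613] 24.4 0.9 [-0.3  0.  -1.3]
bbox 268 174 115 110 ell [324.9 228.6] [110.7 114.2]
[0.4837 0.0445 0.024 ] width 0.0641
```

>>> move_arm(
  targets=[
    {"dx":0,"dy":-0.02,"dz":-0.6,"rx":0,"ry":0,"rz":0},
    {"dx":0,"dy":0,"dz":-0.6,"rx":0,"ry":0,"rz":0},
    {"dx":0,"dy":0,"dz":-0.5,"rx":0,"ry":0,"rz":0},
    {"dx":0,"dy":0,"dz":-0.4,"rx":0,"ry":0,"rz":0},
    {"dx":0,"dy":0,"dz":-0.2,"rx":0,"ry":0,"rz":0},
    {"dx":0,"dy":0,"dz":0,"rx":0,"ry":0,"rz":0},
    {"dx":0,"dy":0,"dz":0,"rx":0,"ry":0,"rz":0},
    {"dx":0,"dy":0,"dz":0,"rx":0,"ry":0,"rz":0},
    {"dx":0,"dy":0,"dz":0,"rx":0,"ry":0,"rz":0},
    {"dx":0,"dy":0,"dz":0,"rx":0,"ry":0,"rz":0},
  ],
)

```text
t: 25.65
tcp_pos: [0.4828, 0.0442, 0.005]
tool_rot: [0.995, -0.099, 0.0, 0.0]
force: [0.1, 0.5, -0.2]
finger_gap: 0.901
gripper_force: 0.0
```

>>> move_arm(
  targets=[
    {"dx":0,"dy":0,"dz":-0.1,"rx":0,"ry":0,"rz":0},
    {"dx":0,"dy":0,"dz":0,"rx":0,"ry":0,"rz":0},
    {"dx":0,"dy":0,"dz":0,"rx":0,"ry":0,"rz":0},
    {"dx":0,"dy":0,"dz":0,"rx":0,"ry":0,"rz":0},
    {"dx":0,"dy":0,"dz":0,"rx":0,"ry":0,"rz":0},
    {"dx":0,"dy":0,"dz":0.5,"rx":0,"ry":0,"rz":0},
    {"dx":0,"dy":0,"dz":0.9,"rx":0,"ry":0,"rz":0},
    {"dx":0,"dy":0,"dz":1,"rx":0,"ry":0,"rz":0},
    {"dx":0,"dy":0,"dz":1,"rx":0,"ry":0,"rz":0},
    {"dx":0,"dy":0,"dz":1,"rx":0,"ry":0,"rz":0},
  ],
  claw=0,
)

```text
t: 26.9
tcp_pos: [0.4824, 0.0443, 0.1135]
tool_rot: [0.995, -0.099, -0.0, 0.0]
force: [-0.5, 0.0, -0.2]
finger_gap: 0.734
gripper_force: 28.0
```

>>> move_arm(
  targets=[
    {"dx":0.6,"dy":-0.25,"dz":0.4,"rx":0,"ry":0,"rz":0},
    {"dx":0.6,"dy":-0.25,"dz":0.4,"rx":0,"ry":0,"rz":0},
    {"dx":0.6,"dy":-0.25,"dz":0,"rx":0,"ry":0,"rz":0},
    {"dx":0.6,"dy":-0.25,"dz":0,"rx":0,"ry":0,"rz":0},
    {"dx":0.6,"dy":-0.25,"dz":0,"rx":0,"ry":0,"rz":0},
    {"dx":0.6,"dy":-0.25,"dz":0,"rx":0,"ry":0,"rz":0},
    {"dx":0.6,"dy":-0.25,"dz":0,"rx":0,"ry":0,"rz":0},
    {"dx":0.76,"dy":-0.25,"dz":0,"rx":0,"ry":0,"rz":0},
    {"dx":0,"dy":0,"dz":0,"rx":0,"ry":0,"rz":0},
    {"dx":0,"dy":0,"dz":0,"rx":0,"ry":0,"rz":0},
  ],
)

```text
t: 28.15
tcp_pos: [0.6056, -0.0055, 0.1316]
tool_rot: [0.995, -0.099, -0.001, -0.0]
force: [-0.7, 0.5, 0.7]
finger_gap: 0.73
gripper_force: 28.1
```

```bash
python3 look.py w9
```

```text
[ 0.6055 -0.0054  0.1317] 28.2 0.729 [-0.3  0.3 -0.4]
```

```bash
cat > rim.py <<'E'
import sys
from h import *
from scipy.spatial.transform import Rotation as Ro
def rim(n,z):
    m=dict(np.load(n+".npz"));s=sensors.sense();q=s['tcp_pos'];R=Ro.from_quat(s['tool_rot']).as_matrix()
    g=cv2.cvtColor(cv2.imread(f"pics/{n}.png"),cv2.COLOR_BGR2GRAY)
    T=m['extrinsics'];K=np.array([[m['fx'],0,m['cx']],[0,m['fy'],m['cy']],[0,0,1.]])
    def px(x,y):
        P=R@np.array([x,y,0])+q;P[2]=z
        return cv2.projectPoints(P[None],cv2.Rodrigues(T[:3,:3])[0],T[:3,3],K,m['distortion'])[0][0,0]
    def val(x,y):
        u=px(x,y);return int(cv2.getRectSubPix(g,(1,1),(float(u[0]),float(u[1])))[0,0])
    print("px",px(0,0).round(),px(.03,0).round(),px(.02,.02).round())
    print("x@y=0:",[(round(x*1000,1),val(x,0)) for x in np.arange(.014,.045,.0015)])
    for x0 in (.022,.026):
        print("y@x=",x0,[(round(y*1000),val(x0,y)) for y in np.arange(-.036,.037,.002)])
rim(sys.argv[1],float(sys.argv[2]))
E
python3 rim.py w9 .075
```

```text
px [324. 217.] [324. 168.] [358. 185.]
x@y=0: [(np.float64(14.0), 119), (np.float64(15.5), 147), (np.float64(17.0), 149), (np.float64(18.5), 149), (np.float64(20.0), 150), (np.float64(21.5), 149), (np.float64(23.0), 150), (np.float64(24.5), 150), (np.float64(26.0), 149), (np.float64(27.5), 164), (np.float64(29.0), 215), (np.float64(30.5), 219), (np.float64(32.0), 199), (np.float64(33.5), 162), (np.float64(35.0), 193), (np.float64(36.5), 197), (np.float64(38.0), 193), (np.float64(39.5), 189), (np.float64(41.0), 171), (np.float64(42.5), 140), (np.float64(44.0), 178)]
y@x= 0.022 [(-36, 164), (-34, 165), (-32, 168), (-30, 230), (-28, 243), (-26, 223), (-24, 224), (-22, 221), (-20, 220), (-18, 211), (-16, 166), (-14, 150), (-12, 151), (-10, 151), (-8, 151), (-6, 149), (-4, 150), (-2, 149), (0, 149), (2, 142), (4, 106), (6, 156), (8, 160), (10, 160), (12, 160), (14, 164), (16, 184), (18, 192), (20, 221), (22, 217), (24, 174), (26, 138), (28, 158), (30, 135), (32, 107), (34, 98), (36, 97)]
y@x= 0.026 [(-36, 168), (-34, 170), (-32, 167), (-30, 170), (-28, 224), (-26, 238), (-24, 238), (-22, 239), (-20, 226), (-18, 221), (-16, 220), (-14, 220), (-12, 214), (-10, 186), (-8, 160), (-6, 150), (-4, 149), (-2, 148), (0, 149), (2, 149), (4, 142), (6, 89), (8, 114), (10, 175), (12, 194), (14, 219), (16, 231), (18, 228), (20, 182), (22, 163), (24, 161), (26, 165), (28, 134), (30, 106), (32, 98), (34, 97), (36, 97)]
```

View pics/w9.png

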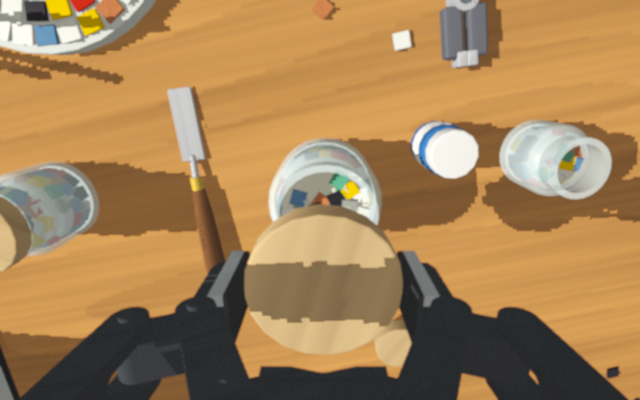

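The view shows the held large lid at (323,290) over the large jar, whose mouth lies symmetric about the tool axis. The medium lid is seated at left (5,235). The large lid is aligned, so I'll lower it.

>>> move_arm(
  targets=[
    {"dx":-0.04,"dy":0,"dz":-0.4,"rx":0,"ry":0,"rz":0},
    {"dx":0,"dy":0,"dz":-0.5,"rx":0,"ry":0,"rz":0},
    {"dx":0,"dy":0,"dz":-0.5,"rx":0,"ry":0,"rz":0},
    {"dx":0,"dy":0,"dz":-0.4,"rx":0,"ry":0,"rz":0},
    {"dx":0,"dy":0,"dz":-0.2,"rx":0,"ry":0,"rz":0},
    {"dx":0,"dy":0,"dz":-0.15,"rx":0,"ry":0,"rz":0},
    {"dx":0,"dy":0,"dz":-0.1,"rx":0,"ry":0,"rz":0},
    {"dx":0,"dy":0,"dz":-0.1,"rx":0,"ry":0,"rz":0},
    {"dx":0,"dy":0,"dz":-0.1,"rx":0,"ry":0,"rz":0},
    {"dx":0,"dy":0,"dz":0,"rx":0,"ry":0,"rz":0},
  ],
)

```text
t: 29.45
tcp_pos: [0.6056, -0.0057, 0.071]
tool_rot: [0.995, -0.099, -0.0, -0.0]
force: [0.1, -0.5, 0.2]
finger_gap: 0.73
gripper_force: 28.1
```

>>> move_arm(
  targets=[
    {"dx":0,"dy":0,"dz":-0.1,"rx":0,"ry":0,"rz":0},
    {"dx":0,"dy":0,"dz":0,"rx":0,"ry":0,"rz":0},
    {"dx":0,"dy":0,"dz":0,"rx":0,"ry":0,"rz":0},
    {"dx":0,"dy":0,"dz":0,"rx":0,"ry":0,"rz":0},
    {"dx":0,"dy":0,"dz":0,"rx":0,"ry":0,"rz":0},
    {"dx":0,"dy":0,"dz":0,"rx":0,"ry":0,"rz":0},
    {"dx":0,"dy":0,"dz":0,"rx":0,"ry":0,"rz":0},
    {"dx":0,"dy":0,"dz":0,"rx":0,"ry":0,"rz":0},
    {"dx":0,"dy":0,"dz":0,"rx":0,"ry":0,"rz":0},
    {"dx":0,"dy":0,"dz":0,"rx":0,"ry":0,"rz":0},
  ],
)

```text
t: 30.7
tcp_pos: [0.6059, -0.0058, 0.0687]
tool_rot: [0.995, -0.099, 0.0, 0.0]
force: [0.3, -0.7, 3.7]
finger_gap: 0.735
gripper_force: 30.9
```

>>> move_arm(
  targets=[
    {"dx":0,"dy":0,"dz":0,"rx":0,"ry":0,"rz":0},
    {"dx":0,"dy":0,"dz":0,"rx":0,"ry":0,"rz":0},
    {"dx":0,"dy":0,"dz":0,"rx":0,"ry":0,"rz":0},
    {"dx":0,"dy":0,"dz":0,"rx":0,"ry":0,"rz":0},
    {"dx":0,"dy":0,"dz":0,"rx":0,"ry":0,"rz":0},
    {"dx":0,"dy":0,"dz":0.4,"rx":0,"ry":0,"rz":0},
    {"dx":0,"dy":0,"dz":0.8,"rx":0,"ry":0,"rz":0},
    {"dx":0,"dy":0,"dz":0.8,"rx":0,"ry":0,"rz":0},
    {"dx":0,"dy":0,"dz":0.8,"rx":0,"ry":0,"rz":0},
    {"dx":0,"dy":0,"dz":0.8,"rx":0,"ry":0,"rz":0},
  ],
  claw=86,
)

```text
t: 31.95
tcp_pos: [0.6058, -0.0058, 0.1601]
tool_rot: [0.995, -0.099, 0.0, 0.0]
force: [0.5, 0.5, 0.1]
finger_gap: 0.855
gripper_force: 0.0
```

```bash
python3 look.py w10; python3 lid.py w10 320 220 .089
```

```text
[ 0.6076 -0.006   0.1628] 32.0 0.862 [ 0.7 -0.4  1.4]
bbox 274 161 99 96 ell [322.7 209. ] [95.4 98.5]
[ 0.6061 -0.0049  0.089 ] width 0.064
```

The large lid is seated at (0.606, -0.005). Next is the small lid.

>>> move_arm(
  targets=[
    {"dx":-0.75,"dy":-0.17,"dz":0,"rx":0,"ry":0,"rz":0},
    {"dx":-0.75,"dy":-0.17,"dz":0,"rx":0,"ry":0,"rz":0},
    {"dx":-0.75,"dy":-0.17,"dz":0,"rx":0,"ry":0,"rz":0},
    {"dx":-0.75,"dy":-0.17,"dz":-0.4,"rx":0,"ry":0,"rz":0},
    {"dx":-0.75,"dy":-0.17,"dz":-0.6,"rx":0,"ry":0,"rz":0},
    {"dx":-0.75,"dy":-0.17,"dz":-0.6,"rx":0,"ry":0,"rz":0},
    {"dx":-0.75,"dy":-0.17,"dz":-0.6,"rx":0,"ry":0,"rz":0},
    {"dx":-0.75,"dy":-0.17,"dz":-0.6,"rx":0,"ry":0,"rz":0},
    {"dx":0,"dy":0,"dz":-0.6,"rx":0,"ry":0,"rz":0},
    {"dx":0,"dy":0,"dz":-0.4,"rx":0,"ry":0,"rz":0},
  ],
  claw=70,
)

```text
t: 33.25
tcp_pos: [0.4559, -0.0399, 0.0633]
tool_rot: [0.995, -0.099, 0.0, 0.0]
force: [0.5, 0.3, -0.2]
finger_gap: 0.7
gripper_force: 0.0
```

```bash
python3 look.py w11; python3 lid.py w11 323 228 .024
```

```text
[ 0.4556 -0.0398  0.0624] 33.3 0.701 [-0.3  0.8 -1.1]
bbox 292 190 71 71 ell [326.7 225. ] [70.8 71.3]
[ 0.4571 -0.0416  0.024 ] width 0.0397
```

>>> move_arm(
  targets=[
    {"dx":0.06,"dy":-0.07,"dz":-0.6,"rx":0,"ry":0,"rz":0},
    {"dx":0,"dy":0,"dz":-0.6,"rx":0,"ry":0,"rz":0},
    {"dx":0,"dy":0,"dz":-0.5,"rx":0,"ry":0,"rz":0},
    {"dx":0,"dy":0,"dz":-0.4,"rx":0,"ry":0,"rz":0},
    {"dx":0,"dy":0,"dz":-0.2,"rx":0,"ry":0,"rz":0},
    {"dx":0,"dy":0,"dz":0,"rx":0,"ry":0,"rz":0},
    {"dx":0,"dy":0,"dz":0,"rx":0,"ry":0,"rz":0},
    {"dx":0,"dy":0,"dz":0,"rx":0,"ry":0,"rz":0},
    {"dx":0,"dy":0,"dz":0,"rx":0,"ry":0,"rz":0},
    {"dx":0,"dy":0,"dz":0,"rx":0,"ry":0,"rz":0},
  ],
)

```text
t: 34.55
tcp_pos: [0.4574, -0.0415, 0.0062]
tool_rot: [0.995, -0.099, 0.0, 0.0]
force: [0.6, -0.2, -0.6]
finger_gap: 0.696
gripper_force: 0.0
```

>>> move_arm(
  targets=[
    {"dx":0,"dy":0,"dz":0,"rx":0,"ry":0,"rz":0},
    {"dx":0,"dy":0,"dz":0,"rx":0,"ry":0,"rz":0},
    {"dx":0,"dy":0,"dz":0,"rx":0,"ry":0,"rz":0},
    {"dx":0,"dy":0,"dz":0,"rx":0,"ry":0,"rz":0},
    {"dx":0,"dy":0,"dz":0,"rx":0,"ry":0,"rz":0},
    {"dx":0,"dy":0,"dz":0.5,"rx":0,"ry":0,"rz":0},
    {"dx":0,"dy":0,"dz":0.9,"rx":0,"ry":0,"rz":0},
    {"dx":0,"dy":0,"dz":1,"rx":0,"ry":0,"rz":0},
    {"dx":0,"dy":0,"dz":1,"rx":0,"ry":0,"rz":0},
    {"dx":0,"dy":0,"dz":1,"rx":0,"ry":0,"rz":0},
  ],
  claw=0,
)

```text
t: 35.8
tcp_pos: [0.4569, -0.0415, 0.1173]
tool_rot: [0.995, -0.099, -0.0, 0.0]
force: [0.6, 0.1, -0.7]
finger_gap: 0.454
gripper_force: 25.4
```

>>> move_arm(
  targets=[
    {"dx":0.72,"dy":-0.65,"dz":0,"rx":0,"ry":0,"rz":0},
    {"dx":0.72,"dy":-0.65,"dz":0,"rx":0,"ry":0,"rz":0},
    {"dx":0.72,"dy":-0.65,"dz":0,"rx":0,"ry":0,"rz":0},
    {"dx":0.72,"dy":-0.65,"dz":0,"rx":0,"ry":0,"rz":0},
    {"dx":0.72,"dy":-0.65,"dz":0,"rx":0,"ry":0,"rz":0},
    {"dx":0.72,"dy":-0.65,"dz":0,"rx":0,"ry":0,"rz":0},
    {"dx":0.72,"dy":-0.65,"dz":0,"rx":0,"ry":0,"rz":0},
    {"dx":0.72,"dy":-0.65,"dz":0,"rx":0,"ry":0,"rz":0},
    {"dx":0,"dy":0,"dz":0,"rx":0,"ry":0,"rz":0},
    {"dx":0,"dy":0,"dz":0,"rx":0,"ry":0,"rz":0},
  ],
)

```text
t: 37.05
tcp_pos: [0.5998, -0.1706, 0.1159]
tool_rot: [0.995, -0.099, -0.001, -0.001]
force: [0.4, -0.1, -0.4]
finger_gap: 0.451
gripper_force: 25.4
```

```bash
python3 look.py w12; sed -i 's/.014,.045,.0015/.006,.034,.001/; s/(.022,.026)/(.010,.013)/' rim.py; python3 rim.py w12 .060 | sed 's/np.float64(\([-0-9.]*\))/\1/g'
```

```text
[ 0.5998 -0.1704  0.1159] 37.1 0.454 [ 0.5  0.3 -0.4]
px [324. 217.] [324. 169.] [358. 185.]
x@y=0: [(6.0, 118), (7.0, 116), (8.0, 112), (9.0, 104), (10.0, 97), (11.0, 95), (12.0, 96), (13.0, 94), (14.0, 94), (15.0, 122), (16.0, 186), (17.0, 211), (18.0, 217), (19.0, 217), (20.0, 193), (21.0, 167), (22.0, 166), (23.0, 191), (24.0, 204), (25.0, 201), (26.0, 191), (27.0, 183), (28.0, 179), (29.0, 174), (30.0, 161), (31.0, 140), (32.0, 149), (33.0, 195), (34.0, 185)]
y@x= 0.01 [(-36, 102), (-34, 104), (-32, 104), (-30, 103), (-28, 102), (-26, 103), (-24, 104), (-22, 210), (-20, 235), (-18, 221), (-16, 223), (-14, 217), (-12, 207), (-10, 155), (-8, 153), (-6, 139), (-4, 104), (-2, 94), (0, 97), (2, 96), (4, 97), (6, 98), (8, 119), (10, 150), (12, 140), (14, 206), (16, 210), (18, 189), (20, 184), (22, 138), (24, 113), (26, 98), (28, 99), (30, 98), (32, 98), (34, 98), (36, 97)]
y@x= 0.013 [(-36, 103), (-34, 101), (-32, 102), (-30, 102), (-28, 102), (-26, 103), (-24, 102), (-22, 194), (-20, 235), (-18, 221), (-16, 224), (-14, 223), (-12, 223), (-10, 221), (-8, 186), (-6, 157), (-4, 153), (-2, 126), (0, 94), (2, 95), (4, 96), (6, 99), (8, 116), (10, 177), (12, 215), (14, 219), (16, 172), (18, 124), (20, 151), (22, 138), (24, 110), (26, 105), (28, 104), (30, 104), (32, 102), (34, 102), (36, 101)]
```

>>> move_arm(
  targets=[
    {"dx":-0.03,"dy":-0.04,"dz":-0.4,"rx":0,"ry":0,"rz":0},
    {"dx":0,"dy":0,"dz":-0.5,"rx":0,"ry":0,"rz":0},
    {"dx":0,"dy":0,"dz":-0.5,"rx":0,"ry":0,"rz":0},
    {"dx":0,"dy":0,"dz":-0.3,"rx":0,"ry":0,"rz":0},
    {"dx":0,"dy":0,"dz":-0.15,"rx":0,"ry":0,"rz":0},
    {"dx":0,"dy":0,"dz":-0.15,"rx":0,"ry":0,"rz":0},
    {"dx":0,"dy":0,"dz":-0.1,"rx":0,"ry":0,"rz":0},
    {"dx":0,"dy":0,"dz":-0.1,"rx":0,"ry":0,"rz":0},
    {"dx":0,"dy":0,"dz":-0.1,"rx":0,"ry":0,"rz":0},
    {"dx":0,"dy":0,"dz":0,"rx":0,"ry":0,"rz":0},
  ],
)

```text
t: 38.35
tcp_pos: [0.6005, -0.1724, 0.0585]
tool_rot: [0.995, -0.099, -0.0, -0.0]
force: [0.8, 0.1, 0.1]
finger_gap: 0.455
gripper_force: 25.5
```

>>> move_arm(
  targets=[
    {"dx":0,"dy":0,"dz":-0.08,"rx":0,"ry":0,"rz":0},
    {"dx":0,"dy":0,"dz":0,"rx":0,"ry":0,"rz":0},
    {"dx":0,"dy":0,"dz":0,"rx":0,"ry":0,"rz":0},
    {"dx":0,"dy":0,"dz":0,"rx":0,"ry":0,"rz":0},
    {"dx":0,"dy":0,"dz":0,"rx":0,"ry":0,"rz":0},
    {"dx":0,"dy":0,"dz":0,"rx":0,"ry":0,"rz":0},
    {"dx":0,"dy":0,"dz":0,"rx":0,"ry":0,"rz":0},
    {"dx":0,"dy":0,"dz":0,"rx":0,"ry":0,"rz":0},
    {"dx":0,"dy":0,"dz":0,"rx":0,"ry":0,"rz":0},
    {"dx":0,"dy":0,"dz":0,"rx":0,"ry":0,"rz":0},
  ],
)

```text
t: 39.6
tcp_pos: [0.6005, -0.1725, 0.0566]
tool_rot: [0.995, -0.099, 0.0, -0.0]
force: [0.2, 1.3, 0.7]
finger_gap: 0.455
gripper_force: 25.6
```

>>> move_arm(
  targets=[
    {"dx":0,"dy":0,"dz":0,"rx":0,"ry":0,"rz":0},
    {"dx":0,"dy":0,"dz":0,"rx":0,"ry":0,"rz":0},
    {"dx":0,"dy":0,"dz":0,"rx":0,"ry":0,"rz":0},
    {"dx":0,"dy":0,"dz":0,"rx":0,"ry":0,"rz":0},
    {"dx":0,"dy":0,"dz":0,"rx":0,"ry":0,"rz":0},
    {"dx":0,"dy":0,"dz":0.4,"rx":0,"ry":0,"rz":0},
    {"dx":0,"dy":0,"dz":0.8,"rx":0,"ry":0,"rz":0},
    {"dx":0,"dy":0,"dz":0.8,"rx":0,"ry":0,"rz":0},
    {"dx":0,"dy":0,"dz":0.8,"rx":0,"ry":0,"rz":0},
    {"dx":0,"dy":0,"dz":0.8,"rx":0,"ry":0,"rz":0},
  ],
  claw=65,
)

```text
t: 40.85
tcp_pos: [0.6006, -0.1726, 0.148]
tool_rot: [0.995, -0.099, 0.0, 0.0]
force: [0.2, 0.7, -0.1]
finger_gap: 0.648
gripper_force: 0.0
```

```bash
python3 look.py w13; python3 lid.py w13 323 215 .074
```

```text
[ 0.6023 -0.1733  0.1509] 40.9 0.651 [0.4 0.2 1.8]
bbox 293 179 61 60 ell [322.9 208.7] [60.2 60.6]
[ 0.6    -0.1717  0.074 ] width 0.04
```

All three lids are placed. I'll retreat for a final look.

>>> move_arm(
  targets=[
    {"dx":-0.4,"dy":-0.6,"dz":0.6,"rx":0,"ry":0,"rz":0},
    {"dx":-0.6,"dy":-0.9,"dz":0.6,"rx":0,"ry":0,"rz":0},
    {"dx":-0.6,"dy":-0.9,"dz":0.6,"rx":0,"ry":0,"rz":0},
    {"dx":-0.6,"dy":-0.9,"dz":0.6,"rx":0,"ry":0,"rz":0},
    {"dx":-0.6,"dy":-0.9,"dz":0.6,"rx":0,"ry":0,"rz":0},
    {"dx":-0.6,"dy":-0.9,"dz":0,"rx":0,"ry":0,"rz":0},
    {"dx":-0.6,"dy":-0.9,"dz":0,"rx":0,"ry":0,"rz":0},
    {"dx":-0.6,"dy":-0.9,"dz":0,"rx":0,"ry":0,"rz":0},
    {"dx":0,"dy":0,"dz":0,"rx":0,"ry":0,"rz":0},
    {"dx":0,"dy":0,"dz":0,"rx":0,"ry":0,"rz":0},
  ],
)

```text
t: 42.15
tcp_pos: [0.4849, -0.3449, 0.2215]
tool_rot: [0.995, -0.1, -0.0, -0.0]
force: [-0.2, 1.0, 1.4]
finger_gap: 0.65
gripper_force: 0.0
```

Run:
```python
from h import *
s=cams.snapshot("scene")[:,:,::-1];t=cams.snapshot("top")[:,:,::-1]
a=cv2.resize(np.ascontiguousarray(s[170:395,225:560]),(800,537),interpolation=cv2.INTER_CUBIC)
cv2.imwrite("pics/fin.png",a);cv2.imwrite("pics/fint.png",t)
x=sensors.sense();print(x['tcp_pos'].round(3),x['t'])
```

```text
[ 0.486 -0.344  0.221] 42.25
```

View pics/fin.png

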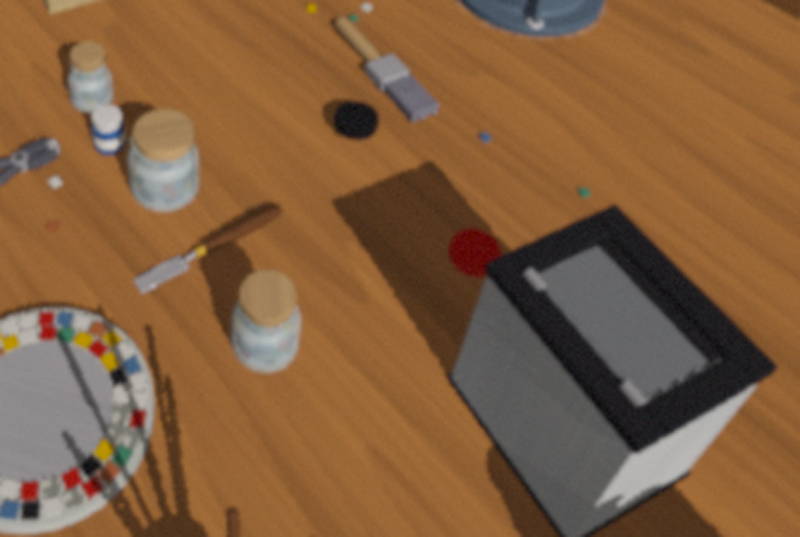

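All three lids sit flat on their jars: small (88,55), large (164,132) and medium (268,295). The bin flap is shut (630,320), the bottle is gone from the bench, and the arm is clear.

```bash
python3 -c "
from station import order
print(order.sign_off())"
```

```text
the job is handed in; nothing more can be done
None
```

I handed the job in at about 42 s: the three lids are seated on their own jars, and the glue bottle is in the bin with the flap shut; sign-off returned no verdict.

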